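# Tip the offcut tray into the scrap bin that has room

## Task

Look which of the two scrap bins still has room, carry the tray of offcuts there by its grip bar and tip all three offcuts into that bin. Then set the empty tray gently back on its rubber mat, centred sideways, press its closed rear wall home flat against the mat's wooden stop strip with a firm push of 10 to 20 N (never hard), and let go, without disturbing the other things on the bench.

Things in the scene. Friction and masses are not known exactly. Their poses are not given: they have to be found in the camera images.
- tray: plywood carrying tray, 150 (x) x 140 (y) mm, 0.25 to 0.5 kg empty. Origin: centre of its underside, z up. Floor 6 mm; walls 8 mm thick, 45 mm high, at +x (rear) and both y sides; the -x side is OPEN, without lip: the load starts to slide out there at 25 to 36 degrees of tip and is all out by 75. At x = 0 two uprights (8 mm thick) at the y sides carry a grip bar across it
- tray_handle (a point): centre of the grip bar, 110 mm above the tray's underside, x = y = 0, axes as the tray's. A flat wooden slat along y, 124 mm free between the uprights, 12 mm thick, 32 mm wide, its upper edge leaning 30 degrees to the tray's +x (rear): in tray axes its flat faces look along (cos 30, 0, -sin 30); a gripper takes it squarely coming down along (-sin 30, 0, -cos 30)
- tray_lip (a point): middle of the tray's open front edge, on the floor's upper face: (-75, 0, 6) mm in the tray's axes
- offcut_a: one of three light wooden offcuts that start lying in the tray, 64 x 34 x 28 mm high block. Origin: centre of its underside
- offcut_b: one of three light wooden offcuts that start lying in the tray, 66 x 34 x 18 mm with a raised half, 34 mm high. Origin: centre of its underside
- offcut_c: one of three light wooden offcuts that start lying in the tray, 62 x 34 x 24 mm with a notched corner. Origin: centre of its underside
- bins: fixed pair of open-topped grey scrap bins side by side along y, each 190 (x) x 176 (y) x 100 mm high outside, walls and floor 5 mm; one is heaped full of offcuts and the other nearly empty, in either order. Origin: centre of the pair's underside
- bin_left (a point): centre of the inner floor (5 mm above the bench) of the bin on the pair's +y side; axes as the bins'; the rim is 95 mm above it
- bin_right (a point): the same for the bin on the pair's -y side
- heap: the heap of wood, 160 x 145 mm and about 85 mm high (near the rim), that fills one of the bins. Origin: centre of its underside. It does not move; the bin it lies in has no room
- layer: two thin strips, 10 mm high, lying on the floor of the other bin, the one with room. Origin: centre of their underside. They do not move
- mat: fixed black rubber mat, 240 (x) x 220 (y) x 6 mm, on which the tray stands at the start. Origin: centre of its underside, on the bench. With the tray's +x (rear) wall flat against the stop strip, the tray's origin is at x = +15 mm and the axes are parallel
- stop: rigid fixed wooden stop strip on the mat near its +x edge, 16 mm thick (x), 200 mm long (y), rising 25 mm above the mat; its inner face lies at x = +90 mm in the mat's axes. Origin: centre of its underside. It does not give
- screwdriver: screwdriver, 180 mm long, lying; leave alone
- sanding_block: sanding block, 110 x 62 x 40 mm high; leave alone
- glue: white glue jar with black cap, 60 mm across, 95 mm tall, standing; leave alone
- tape_measure: tape measure, 72 x 42 x 66 mm high; leave alone
- clamp: lying bar clamp, 300 mm long, up to 28 mm high; leave alone
- square: try square lying flat, 220 x 120 x 18 mm; leave alone

How it is judged (in metres and radians):
On the way, in this order (a step that is already met when the one before it is completed fails the run):
1. the tray is lifted clear of the mat (height (world z) of tray above 0.06 m), for 0.2 s.
2. the tray is tipped more than 45 degrees (angle between tray's own z axis and vertical above 0.79 rad and height (world z) of tray above 0.06 m), for 0.2 s.
3. the lowered tray is pressed against the stop strip with over 8 N (contact force between tray and stop above 8 N and height (world z) of tray below 0.02 m and angle between tray's own z axis and vertical below 0.15 rad), for 0.3 s.
At the end, for the whole second after the job is handed in: All three offcuts lie at rest within the bin without the heap, below its rim; the tray stands upright (within 3 degrees), at rest on the mat, rear wall against the stop strip (gap under 3 mm, parallel within 3 degrees), within 35 mm of the mat's middle sideways (x of tray in the frame of mat above 0.012 m and x of tray_lip in the frame of mat below 0 m and y of tray in the frame of mat between -0.035 and 0.035 m and angle between the x axis of tray and the x axis of mat, either way round below 0.05 rad and angle between tray's own z axis and vertical below 0.05 rad and height (world z) of tray below 0.012 m and linear speed of tray below 0.02 m/s and ((horizontal distance between heap and bin_left below 0.03 m and x of offcut_a in the frame of bin_right between -0.09 and 0.09 m and y of offcut_a in the frame of bin_right between -0.083 and 0.083 m and z of each of offcut_a, offcut_b, offcut_c in the frame of bin_right below 0.085 m and linear speed of each of offcut_a, offcut_b, offcut_c below 0.05 m/s and x of offcut_b in the frame of bin_right between -0.09 and 0.09 m and y of offcut_b in the frame of bin_right between -0.083 and 0.083 m and x of offcut_c in the frame of bin_right between -0.09 and 0.09 m and y of offcut_c in the frame of bin_right between -0.083 and 0.083 m) or (horizontal distance between heap and bin_right below 0.03 m and x of offcut_a in the frame of bin_left between -0.09 and 0.09 m and y of offcut_a in the frame of bin_left between -0.083 and 0.083 m and z of each of offcut_a, offcut_b, offcut_c in the frame of bin_left below 0.085 m and linear speed of each of offcut_a, offcut_b, offcut_c below 0.05 m/s and x of offcut_b in the frame of bin_left between -0.09 and 0.09 m and y of offcut_b in the frame of bin_left between -0.083 and 0.083 m and x of offcut_c in the frame of bin_left between -0.09 and 0.09 m and y of offcut_c in the frame of bin_left between -0.083 and 0.083 m))); the robot touches nothing.
It fails at once if the tray is pushed against the stop strip with more than 30 N (contact force between tray and stop above 30 N).
It fails at once if the tray is dropped: it touches nothing and is more than 8 mm above the mat (contact force between tray and anything else below 0.1 N and height (world z) of tray above 0.014 m).
It fails at once if the tray hits its mat with more than 45 N (contact force between tray and mat above 45 N).
It fails at once if a bystander is moved by more than 25 mm (distance of any of screwdriver, sanding_block, glue, tape_measure, clamp, square from where it was at the start of the episode above 0.025 m).
It also fails if it takes over 72 s, if anything falls off the work surface, if the arm or the gripper's body presses on something with over 40 N, if the wrist force passes 120 N, or if a joint passes its speed limit or range.

## Robot

A 6-joint arm with a two-finger parallel gripper is mounted at the origin on the work surface. World frame = base frame: x ahead of the robot, y to its left, z up, the work surface at z = 0. Lengths are in mm, angles in rad, forces in N, time in s.
With the tool pointing down it reaches from about 325 to 875 mm from the base axis. Payload 4.4 kg.
Tool frame: the origin (TCP) lies at the very end of the fingers, on their centre line; the grasp point (between the pads) lies 19 mm behind it; y points along the fingers, z is the direction in which the jaws open and shut, and the axes are right-handed (so a half turn about y gives the same grasp; the last joint's range is limited). The gripper opens to 85 mm and grips with 20 to 120 N. Pads are 22 mm wide; open, the fingers measure 114 mm over their backs; the gripper's body (76 mm by 85 mm) begins 54 mm behind the grasp point. The pads swing forward as they close: fully open they stand 13 mm farther back than shut.
Start: joints at [-1.468, 0.207, 1.542, -0, 1.393, -0.15], TCP at [143.804, -556.73, 231.282] pointing down, gripper open.
Joint ranges: [-2.73, 2.73], [-0.86, 2.22], [0.23, 2.46], [-1.11, 4.25], [0.08, 2.63], [-2.82, 2.82]. Speed limits (rad/s): [2.79, 2.79, 3.14, 3.14, 3.14, 3.14].

## Interface

Orientations are given as a 3x3 rotation matrix whose columns are the frame's x, y, z axes.
In Python, from workcell import arm gives the robot as it stands. The module is installed in compiled form; this text tells all that it offers.
- The arm moves only by the shell command python3 -m handwheel 'ROWS' [OPENING] [FORCE]. ROWS is JSON, a list of rows, each an object with "offset": the shift along the tool's x, y, z scaled (see below), a list of three; "twist": the turn about the tool's y scaled (see below). A call has 1 to 20 rows; each row is the pose to reach, as a shift and turn from the pose commanded when the call began, along the tool's axes at that moment; what a row does not reach only later rows make up. The controller multiplies each number of a shift by 250 mm and each number of a turn by 90 degrees. A row lasts 1/10 s, in which the tool goes at most 50 mm and 8.59 degrees, less where a joint would pass 70% of its speed; a pose out of reach is approached as far as the arm can. A call with a number of a shift or a turn outside -1 to 1 is refused whole. A call with a gripper value outside its range is refused whole. OPENING is the finger opening in mm, from 0 to 85.4, set as the call begins (- or left out, the last holds). The fingers move at their own pace and stop on an object; FORCE is the grip in N (left out, the last holds). Time passes only in rows, so rows that repeat a pose let the fingers close. It gives the time, the measured TCP pose, the force and the opening at its end, in the units of the state.
- arm.get_state(): the state, without advancing time (a new reading comes with each control period).
- arm.snapshot(name): name is "side" or "top"; returns a dict with "image" (480x640x3 uint8, red, green, blue), "intrinsics" (3x3 intrinsics, pixels), "extrinsics" (4x4, takes a point from camera to world coordinates). Camera axes: x right, y down, z forward; pixel columns grow to the right and rows downward; lengths in mm; the calibration is good to about 2 mm. A picture is of the moment at which its call begins. There is no depth.
- arm.hand_in(): hands the job in, once; it reports no verdict.
Trained networks look in a picture, given as the dict that the camera call returned (one of the last four; its "shot" number tells which), for a name from the list of things; names that differ only in an ending like _2 or _b are one class to them, and where a whole thing is asked for, a point or a joint stands for the part that bears it (a point fixed in the world has none). Each returns a list of dicts, best first, with "confidence" (0 to 1); they miss things now and then, are a little off and sometimes report something else, mostly with a low value. They report only what shows in the picture. A call takes as long as a camera call.
- arm.trace(name, picture): "mask" (480x640 bool, what is visible of it) and "box" ([left, top, width, height] as shares, 0 to 1, of the picture: columns of its width, rows of its height, round what is visible of it).
- arm.spot_point(name, picture): "location" ([column, row] as shares, 0 to 1, of the picture: columns of its width, rows of its height: a listed point, or the origin of a listed thing).
The state is a dict: "time_s": time; "q": joint angles; "joint_velocities": joint speeds; "tau": joint torques, N m; "tcp_pos": TCP position; "ee_rot": TCP orientation; "contact_force": force on the tool from outside, world axes, zero at the start; "torque": the same for the moment, N m; "finger_gap": finger opening in mm.
Only numpy, scipy, OpenCV 4.12 (cv2) and the standard library are available. Lean on these libraries where they do the work, as an engineer would, in place of code of your own. Each camera call takes 0.05 s, during which the arm holds its last target. There are 200 camera calls.

## Working session

There is one attempt and no reset: what is moved stays moved. The work goes in short steps, Python scripts to look and compute and a shell command to move; the robot and the scene stay as the last step left them, time stands still between calls to the robot, and variables do not carry over. Pictures are saved under pics/ and viewed, about 8 in all and at most 12, crops included, and the job is handed in when it is done.

```bash
mkdir -p pics; cat > h.py <<'E'
import numpy as np, cv2
from workcell import arm
def ray(p,uv):
    K=np.array(p["intrinsics"]);T=np.array(p["extrinsics"])
    d=T[:3,:3]@np.linalg.solve(K,[uv[0]*640,uv[1]*480,1]); return T[:3,3],d
def at(p,uv,z):
    o,d=ray(p,uv); return o+d*(z-o[2])/d[2]
def tri(pu):
    A=np.zeros((3,3));b=np.zeros(3);L=[]
    for p,uv in pu:
        o,d=ray(p,uv);d=d/np.linalg.norm(d);M=np.eye(3)-np.outer(d,d);A+=M;b+=M@o;L.append((o,d))
    x=np.linalg.solve(A,b);return x,[np.linalg.norm(np.cross(x-o,d)) for o,d in L]
def save(p,n): cv2.imwrite("pics/"+n,p["image"][:,:,::-1])
E
python3 - <<'E'
from h import *
np.set_printoptions(precision=3,suppress=True)
s=arm.get_state();print(s)
P={n:arm.snapshot(n) for n in("top","side")}
for n in P: save(P[n],n+"0.png"); print(n,P[n]["extrinsics"][:3])
for nm in ["tray","tray_handle","tray_lip","bins","bin_left","bin_right","heap","layer","mat","stop","screwdriver","sanding_block","glue","tape_measure","clamp","square"]:
    r={n:arm.spot_point(nm,P[n])[:1] for n in P}
    l=[(P[n],r[n][0]["location"]) for n in P if r[n]]
    print(nm,[(n,round(r[n][0]["confidence"],2),at(P[n],r[n][0]["location"],0)) for n in P if r[n]], tri(l) if len(l)==2 else "")
E
```

```text
{'time_s': 0.0, 'q': array([-1.468,  0.207,  1.543,  0.   ,  1.393, -0.151]), 'joint_velocities': array([-0.001, -0.   , -0.   ,  0.   , -0.   ,  0.001]), 'tau': array([ -0.001, -38.304, -29.16 ,  -0.   ,   0.011,  -0.   ]), 'tcp_pos': array([ 143.726, -555.953,  230.102]), 'ee_rot': array([[-0.968, -0.   ,  0.25 ],
       [-0.25 ,  0.002, -0.968],
       [-0.   , -1.   , -0.002]]), 'contact_force': array([ 0.164, -0.253, -0.844]), 'torque': array([ 0.032, -0.042, -0.008]), 'finger_gap': 85.70104020947615}
top [[   0.005   -0.997    0.081  498.349]
 [  -1.      -0.005   -0.003   19.632]
 [   0.003   -0.081   -0.997 1103.525]]
side [[   0.987   -0.083    0.139  456.785]
 [  -0.161   -0.539    0.827 -773.021]
 [   0.006   -0.838   -0.545  646.191]]
tray [('top', 0.59, array([712.406, 114.109,   0.   ])), ('side', 0.95, array([ 443.817, -314.583,    0.   ]))] (array([ 612.179,   87.362, -440.716]), [np.float64(192.34398743430967), np.float64(192.3439874343098)])
tray_handle [('top', 0.69, array([ 438.219, -361.198,    0.   ])), ('side', 0.62, array([ 439.751, -215.03 ,    0.   ]))] (arr
[... 1887 characters left out ...]
997479718727), np.float64(185.73997479718744)])
tape_measure [('top', 0.89, array([720.172, 234.593,   0.   ])), ('side', 0.85, array([727.31 , 228.817,   0.   ]))] (array([724.969, 234.922,  -4.191]), [np.float64(3.9266540100813607), np.float64(3.926654010081482)])
clamp [('top', 0.58, array([ 773.847, -203.143,    0.   ])), ('side', 0.73, array([ 777.891, -201.538,    0.   ]))] (array([ 775.117, -203.233,    1.855]), [np.float64(1.7231020368211574), np.float64(1.723102036820902)])
square [('top', 0.79, array([686.391, 413.149,   0.   ])), ('side', 0.62, array([691.053, 406.498,   0.   ]))] (array([689.901, 414.537,  -4.544]), [np.float64(2.7222550078849586), np.float64(2.722255007884702)])
```

View pics/top0.png

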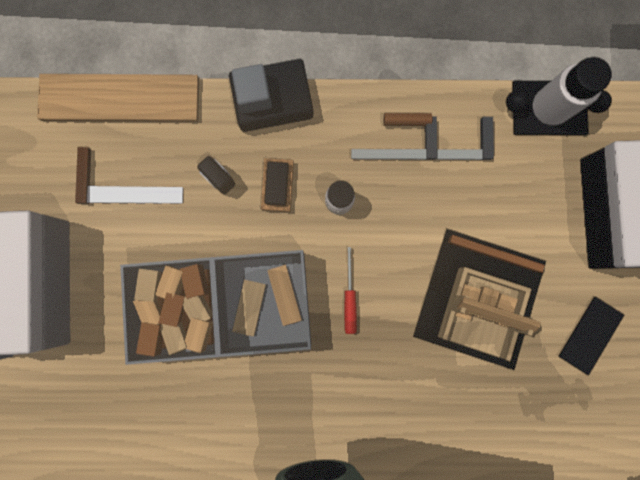

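View pics/side0.png

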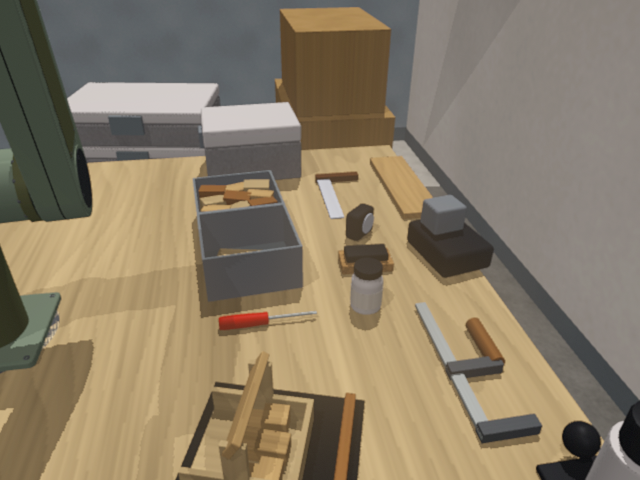

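The top view shows the +y bin heaped (near 165,310) and the -y bin nearly empty (263,307), so the target is bin_right. The tray is at about (487,310) and the stop strip runs (448,237)–(545,270), so the mat is yawed about -18°. The side view agrees.

The handwheel has no tilt axis. I'll measure yaw, and test once in free space whether an out-of-reach pose ever tilts the tool.

```bash
python3 -m handwheel '[{"offset":[0,-1,0],"twist":0},{"offset":[0,-1,0],"twist":0},{"offset":[0,-1,0],"twist":0},{"offset":[0,-1,0],"twist":0},{"offset":[0,-1,0],"twist":0},{"offset":[0,-1,1],"twist":0},{"offset":[0,-1,1],"twist":0},{"offset":[0,-1,1],"twist":0},{"offset":[0,-1,1],"twist":0},{"offset":[0,-1,1],"twist":0},{"offset":[0,-1,1],"twist":0}]' 85; python3 - <<'E'
from h import *
np.set_printoptions(precision=3,suppress=True)
print(arm.get_state()["ee_rot"],arm.get_state()["q"])
p=arm.snapshot("top")
def quad(nm):
    for r in arm.trace(nm,p)[:2]:
        m=np.asarray(r["mask"]).astype(np.uint8)
        c=max(cv2.findContours(m,0,2)[0],key=cv2.contourArea)
        b=cv2.boxPoints(cv2.minAreaRect(c)); print(nm,round(r["confidence"],2),m.sum(),b.round(1).tolist())
        for z in (6,) if nm=="mat" else (31,) if nm=="stop" else (100,):
            w=np.array([at(p,(q+.5)/[640,480],z)[:2] for q in b]); print(z,w.tolist(),w.mean(0), [np.degrees(np.arctan2(*(w[(i+1)%4]-w[i])[::-1])) for i in range(2)])
for n in("mat","stop","bins","tray"): quad(n)
hsv=cv2.cvtColor(p["image"],cv2.COLOR_RGB2GRAY)
m=(hsv<45).astype(np.uint8); m[:,:400]=0;m[:,553:]=0;m[:220]=0;m[380:]=0
pts=cv2.findNonZero(m); b=cv2.boxPoints(cv2.minAreaRect(pts)); w=np.array([at(p,(q+.5)/[640,480],6)[:2] for q in b])
print("dark",b.tolist(),w,w.mean(0),[np.linalg.norm(w[i+1]-w[i]) for i in range(2)],[np.degrees(np.arctan2(*(w[i+1]-w[i])[::-1])) for i in range(2)])
E
```

```text
time_s: 2.8
tcp_pos: [201.9, -782.2, 446.5]
ee_rot: [[-0.968, -0.001, 0.25], [-0.25, 0.021, -0.968], [-0.004, -1.0, -0.02]]
contact_force: [-0.5, -0.6, -6.6]
finger_gap: 85.1
[[-0.968 -0.001  0.25 ]
 [-0.25   0.021 -0.968]
 [-0.004 -1.    -0.02 ]] [-1.426  0.808  0.245  0.002  2.109 -0.107]
mat 0.65 5180 [[410.79998779296875, 336.5], [446.0, 227.39999389648438], [548.2000122070312, 260.29998779296875], [513.0999755859375, 369.3999938964844]]
6 [[392.03063380867223, -175.44611227072718], [620.7325709635656, -252.0175298848974], [552.0636157257769, -466.63228130350785], [325.5315095813757, -386.7639143038115]] [ 472.59  -320.215] [np.float64(-18.51099853328721), np.float64(-107.74279108768135)]
mat 0.57 4802 [[436.0, 335.0], [459.3999938964844, 264.79998779296875], [549.0999755859375, 294.70001220703125], [525.7000122070312, 364.8999938964844]]
6 [[395.3578246339995, -227.90666416569476], [541.6833370352492, -279.1336938473819], [479.96290892115707, -466.2171136992757], [334.8988265525436, -413.1557049152415]] [ 437.976 -346.603] [np.float64(-19.294615908918363), np.float64(-108.258166
[... 1389 characters left out ...]
 [477.29998779296875, 301.1000061035156]]
100 [[479.7655238999232, -252.93880106457433], [502.71411113868436, -261.0101879795718], [491.6016329442404, -294.77337400468843], [468.69234104113207, -286.64490170033287]] [ 485.693 -273.842] [np.float64(-19.37759268475827), np.float64(-108.21792745136533)]
dark [[413.0956726074219, 337.03021240234375], [446.9495544433594, 229.826171875], [547.0704345703125, 261.44329833984375], [513.216552734375, 368.6473388671875]] [[ 390.965 -180.17 ]
 [ 615.534 -254.029]
 [ 549.671 -464.096]
 [ 327.144 -387.054]] [ 470.828 -321.337] [np.float64(236.40319901104954), np.float64(220.15068897169695)] [np.float64(-18.20563628063391), np.float64(-107.40806343689619)]
```

Out-of-reach poses don't tilt the tool, so it stays vertical. The plan:
1. Take the leaning slat with a limited opening. This lets the tray tilt only about 18°, below the sliding angle.
2. Carry it to bin_right.
3. Tip it further by levering its rear underside on the bin's far rim.

```bash
cat >> h.py <<'E'
import sys
def go(x,y,z,yaw):
    "print the offsets (units of 250 mm) and twist (of 90 deg) to TCP x,y,z and jaw-axis yaw deg"
    s=arm.get_state();R=np.array(s["ee_rot"]);a=np.arctan2(R[1,2],R[0,2])
    zt=np.array([np.cos(a),np.sin(a),0]);yt=np.array([0,0,-1.]);xt=np.cross(yt,zt)
    d=np.array([x,y,z])-s["tcp_pos"]
    print("offset",(np.array([d@xt,d@yt,d@zt])/250).round(4),"twist",round((np.degrees(a)-yaw)/90,4),"yaw now",np.degrees(a).round(2))
E
python3 -c "
from h import *
go(320,-550,320,-18)"
```

```text
offset [-0.6884  0.6229 -0.7726] twist -0.639 yaw now -75.51
```

```bash
python3 -m handwheel '[{"offset":[-0.69,0.62,-0.77],"twist":-0.639},{"offset":[-0.69,0.62,-0.77],"twist":-0.639},{"offset":[-0.69,0.62,-0.77],"twist":-0.639},{"offset":[-0.69,0.62,-0.77],"twist":-0.639},{"offset":[-0.69,0.62,-0.77],"twist":-0.639},{"offset":[-0.69,0.62,-0.77],"twist":-0.639},{"offset":[-0.69,0.62,-0.77],"twist":-0.639},{"offset":[-0.69,0.62,-0.77],"twist":-0.639},{"offset":[-0.69,0.62,-0.77],"twist":-0.639},{"offset":[-0.69,0.62,-0.77],"twist":-0.639}]' 60; python3 -c "
from h import *
go(444,-319.5,160,-18)"
```

```text
time_s: 4.05
tcp_pos: [321.3, -557.2, 317.2]
ee_rot: [[-0.312, 0.007, 0.95], [-0.95, -0.024, -0.312], [0.02, -1.0, 0.014]]
contact_force: [-0.3, -0.1, -0.2]
finger_gap: 59.9
offset [-1.0565  0.6288  0.1694] twist -0.0021 yaw now -18.19
```

The measured tool axis kept about a 1.3° tilt, so pressing past the reach limit does lean the tool slightly. I'll test once, in free air, whether that builds up enough to be useful.

```bash
python3 -m handwheel '[{"offset":[0,-1,0],"twist":0},{"offset":[0,-1,0],"twist":0},{"offset":[0,-1,0],"twist":0},{"offset":[0,-1,1],"twist":0},{"offset":[0,-1,1],"twist":0},{"offset":[0,-1,1],"twist":0},{"offset":[0,-1,1],"twist":0},{"offset":[0,-1,1],"twist":0},{"offset":[0,-1,1],"twist":0},{"offset":[0,-1,1],"twist":0},{"offset":[0,-1,1],"twist":0},{"offset":[0,-1,1],"twist":0},{"offset":[0,-1,1],"twist":0},{"offset":[0,-1,1],"twist":0}]'; python3 -c "
from h import *
s=arm.get_state();print(s['q'],s['tcp_pos'],s['ee_rot'])"
```

```text
time_s: 5.45
tcp_pos: [519.0, -585.5, 523.7]
ee_rot: [[-0.311, 0.028, 0.95], [-0.95, -0.043, -0.309], [0.032, -0.999, 0.04]]
contact_force: [-0.9, 0.5, -0.2]
finger_gap: 60.0
[-0.95522649  0.72237313  0.22517813 -0.00215106  2.14242041 -0.64092446] [ 518.98993046 -585.52857744  523.67508355] [[-0.31076061  0.02831628  0.95006633]
 [-0.94994083 -0.04317064 -0.30943288]
 [ 0.03225299 -0.99866635  0.04031452]]
```

The lean only creeps by a degree or two and joint 3 sits at its limit, so that isn't usable and I won't repeat it. I'm continuing with the lever plan, using the full measured axes.

```bash
cat >> h.py <<'E'
def go(x,y,z,yaw):
    s=arm.get_state();R=np.array(s["ee_rot"]);a=np.arctan2(R[1,2],R[0,2])
    d=np.array([x,y,z])-s["tcp_pos"]
    print("offset",(R.T@d/250).round(4),"twist",round((np.degrees(a)-yaw)/90,4),"yaw now",np.degrees(a).round(2))
E
python3 -c "
from h import *
go(444,-319.5,300,-18)"
```

```text
offset [-0.9465  0.8391 -0.6503] twist -0.0004 yaw now -18.04
```

```bash
python3 -m handwheel '[{"offset":[-0.95,0.84,-0.65],"twist":0},{"offset":[-0.95,0.84,-0.65],"twist":0},{"offset":[-0.95,0.84,-0.65],"twist":0},{"offset":[-0.95,0.84,-0.65],"twist":0},{"offset":[-0.95,0.84,-0.65],"twist":0},{"offset":[-0.95,0.84,-0.65],"twist":0},{"offset":[-0.95,0.84,-0.65],"twist":0},{"offset":[-0.95,0.84,-0.65],"twist":0},{"offset":[-0.95,0.84,-0.65],"twist":0},{"offset":[-0.95,0.84,-0.65],"twist":0}]' 60; python3 -c "
from h import *
go(444,-319.5,111,-18)"
```

```text
time_s: 6.45
tcp_pos: [446.4, -319.8, 302.3]
ee_rot: [[-0.309, 0.032, 0.95], [-0.95, -0.046, -0.308], [0.034, -0.998, 0.045]]
contact_force: [-0.4, 0.3, 1.5]
finger_gap: 60.3
offset [-0.0241  0.7636 -0.0438] twist 0.0007 yaw now -17.94
```

```bash
python3 -m handwheel '[{"offset":[-0.024,0.2,-0.044],"twist":0},{"offset":[-0.024,0.4,-0.044],"twist":0},{"offset":[-0.024,0.55,-0.044],"twist":0},{"offset":[-0.024,0.68,-0.044],"twist":0},{"offset":[-0.024,0.764,-0.044],"twist":0},{"offset":[-0.024,0.764,-0.044],"twist":0},{"offset":[-0.024,0.764,-0.044],"twist":0}]' 60; python3 -c "
from h import *
p=arm.snapshot('side');save(p,'side1.png')
cv2.imwrite('pics/s1.png',cv2.resize(p['image'][300:480,120:420,::-1],None,fx=2.5,fy=2.5))
go(444,-319.5,111,-18)"
```

```text
time_s: 7.15
tcp_pos: [443.6, -319.9, 110.0]
ee_rot: [[-0.311, 0.031, 0.95], [-0.95, -0.045, -0.309], [0.033, -0.999, 0.043]]
contact_force: [0.4, -0.7, 0.6]
finger_gap: 60.1
offset [-0.0014 -0.0019  0.0006] twist -0.0 yaw now -18.0
```

View pics/s1.png

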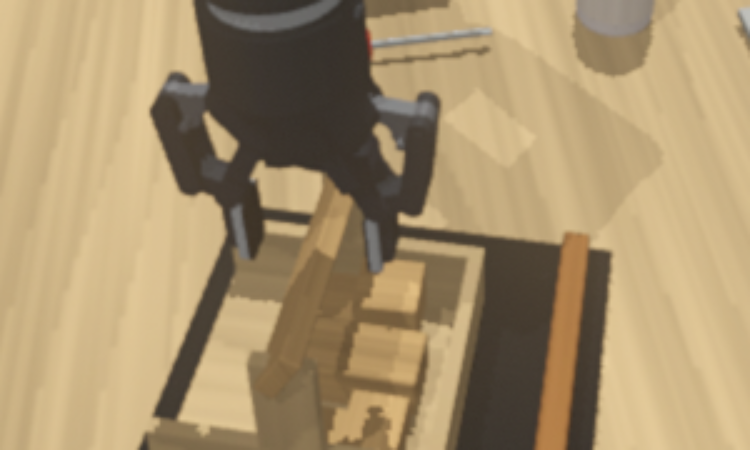

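The fingers straddle the slat in the crop, with the slat running from (280,370) to (335,190). All three offcuts lie in the rear half of the tray, clear of the fingers. Now closing to a limited opening.

```bash
python3 -m handwheel '[{"offset":[0,0,0],"twist":0},{"offset":[0,0,0],"twist":0},{"offset":[0,0,0],"twist":0},{"offset":[0,0,0],"twist":0},{"offset":[0,0,0],"twist":0},{"offset":[0,0,0],"twist":0}]' 22 30;  python3 -m handwheel '[{"offset":[0,-0.01,0],"twist":0},{"offset":[0,-0.02,0],"twist":0},{"offset":[0,-0.03,0],"twist":0},{"offset":[0,-0.04,0],"twist":0},{"offset":[0,-0.05,0],"twist":0},{"offset":[0,-0.06,0],"twist":0}]' 17 30; python3 -c "
from h import *
np.set_printoptions(precision=3,suppress=True)
P=[arm.snapshot(n) for n in('side','top')]
for nm in ('tray_handle','tray_lip'):
    print(nm,tri([(p,arm.spot_point(nm,p)[0]['location']) for p in P]))
"
```

```text
time_s: 7.8
tcp_pos: [444.7, -318.9, 111.0]
ee_rot: [[-0.309, 0.035, 0.95], [-0.95, -0.047, -0.308], [0.034, -0.998, 0.048]]
contact_force: [5.2, -0.5, 4.6]
finger_gap: 22.6
time_s: 8.4
tcp_pos: [439.1, -314.2, 120.6]
ee_rot: [[-0.31, 0.023, 0.951], [-0.95, -0.037, -0.309], [0.028, -0.999, 0.033]]
contact_force: [-1.1, -0.3, -4.2]
finger_gap: 18.6
tray_handle (array([ 437.253, -310.857,  129.791]), [np.float64(1.4206889781038643), np.float64(1.4206889781039247)])
tray_lip (array([ 377.997, -293.252,    0.25 ]), [np.float64(4.638180847087842), np.float64(4.638180847087915)])
```

```bash
python3 -m handwheel '[{"offset":[0,-0.01,0],"twist":0},{"offset":[0,-0.02,0],"twist":0},{"offset":[0,-0.03,0],"twist":0},{"offset":[0,-0.04,0],"twist":0},{"offset":[0,-0.05,0],"twist":0},{"offset":[0,-0.05,0],"twist":0},{"offset":[0,-0.05,0],"twist":0}]'; python3 -c "
from h import *
p=arm.snapshot('side');cv2.imwrite('pics/s2.png',cv2.resize(p['image'][300:480,120:420,::-1],None,fx=2.5,fy=2.5))"
```

```text
time_s: 9.4
tcp_pos: [440.5, -315.5, 134.9]
ee_rot: [[-0.309, 0.027, 0.951], [-0.95, -0.041, -0.308], [0.031, -0.999, 0.039]]
contact_force: [0.2, -0.3, -5.5]
finger_gap: 16.9
```

View pics/s2.png

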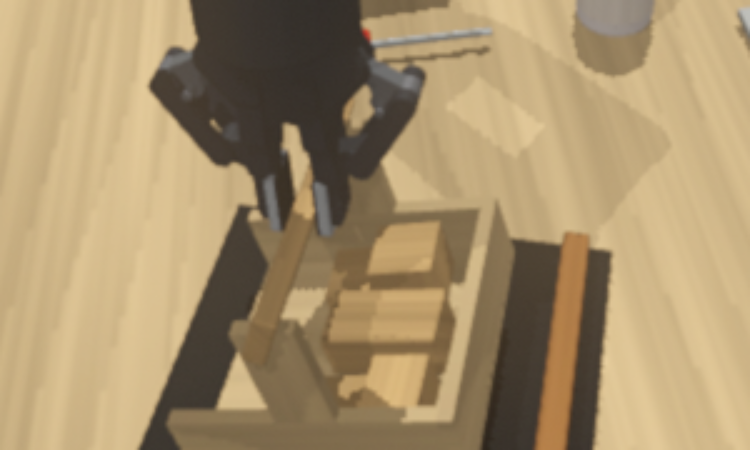

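The tray has come up rear-first, with the front edge still low, and the offcuts have stayed at the rear. Lifting slowly.

```bash
python3 -m handwheel '[{"offset":[0,-0.02,0],"twist":0},{"offset":[0,-0.04,0],"twist":0},{"offset":[0,-0.06,0],"twist":0},{"offset":[0,-0.08,0],"twist":0},{"offset":[0,-0.08,0],"twist":0}]'; python3 -c "
from h import *
np.set_printoptions(precision=3,suppress=True)
P=[arm.snapshot(n) for n in('side','top')]
for nm in ('tray_handle','tray_lip'):
    print(nm,tri([(p,arm.spot_point(nm,p)[0]['location']) for p in P]))
s=arm.get_state();print(s['contact_force'],s['tcp_pos'],s['finger_gap'])
"
```

```text
time_s: 9.95
tcp_pos: [440.6, -315.2, 156.1]
ee_rot: [[-0.309, 0.029, 0.95], [-0.95, -0.043, -0.308], [0.032, -0.999, 0.041]]
contact_force: [0.0, 0.1, -5.5]
finger_gap: 16.8
tray_handle (array([ 435.537, -307.691,  152.679]), [np.float64(0.5785118734065816), np.float64(0.5785118734067027)])
tray_lip (array([ 391.1  , -295.126,   34.698]), [np.float64(2.039396194301169), np.float64(2.0393961943011987)])
[ 0.451  0.    -5.416] [ 439.659 -314.401  154.372] 17.4688411286022
```

```bash
python3 -c "
from h import *
p=arm.snapshot('side');cv2.imwrite('pics/s3.png',cv2.resize(p['image'][280:460,120:420,::-1],None,fx=2.5,fy=2.5))
print(arm.get_state()['contact_force'],arm.get_state()['finger_gap'],arm.get_state()['tcp_pos'])"
```

```text
[ 0.84843435 -0.55451468 -4.8373183 ] 17.096744453060545 [ 439.6752704  -314.45250176  154.39090698]
```

View pics/s3.png

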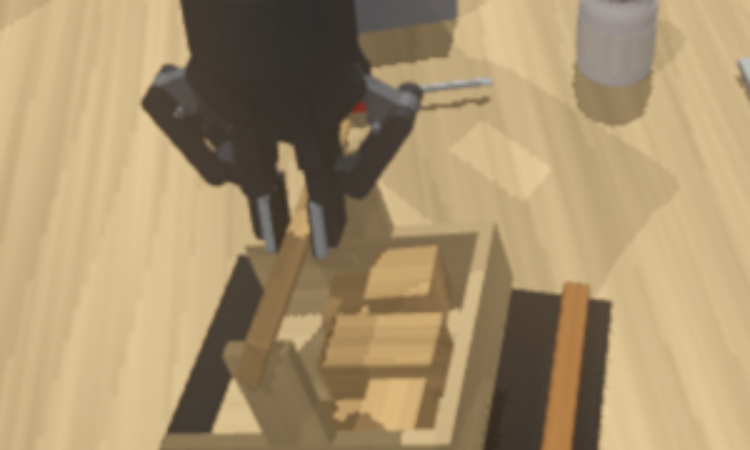

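The grip is holding: tilt is about 15°, load 5.5 N, and the slat is not slipping. Raising, then carrying towards bin_right.

```bash
python3 -m handwheel '[{"offset":[0,-0.03,0],"twist":0},{"offset":[0,-0.08,0],"twist":0},{"offset":[0,-0.15,0],"twist":0},{"offset":[0,-0.22,0],"twist":0},{"offset":[0,-0.29,0],"twist":0},{"offset":[0,-0.36,0],"twist":0},{"offset":[0,-0.41,0],"twist":0},{"offset":[0,-0.44,0],"twist":0},{"offset":[0,-0.44,0],"twist":0}]' 16 30; python3 -c "
from h import *
go(460,-100,265,-6);go(477,126,265,5)"
```

```text
time_s: 11.2
tcp_pos: [437.5, -310.7, 266.4]
ee_rot: [[-0.309, 0.029, 0.95], [-0.95, -0.043, -0.308], [0.032, -0.999, 0.041]]
contact_force: [-0.5, -0.7, -5.1]
finger_gap: 16.4
offset [-0.8289 -0.0281 -0.1744] twist -0.1329 yaw now -17.96
offset [-1.7091 -0.0651 -0.3883] twist -0.2551 yaw now -17.96
```

```bash
python3 -m handwheel '[{"offset":[-0.02,0,-0.004],"twist":0},{"offset":[-0.07,0,-0.014],"twist":-0.01},{"offset":[-0.14,-0.005,-0.03],"twist":-0.02},{"offset":[-0.22,-0.007,-0.05],"twist":-0.035},{"offset":[-0.30,-0.01,-0.065],"twist":-0.05},{"offset":[-0.38,-0.013,-0.08],"twist":-0.06},{"offset":[-0.46,-0.016,-0.1],"twist":-0.075},{"offset":[-0.54,-0.018,-0.115],"twist":-0.09},{"offset":[-0.62,-0.02,-0.13],"twist":-0.1},{"offset":[-0.70,-0.024,-0.15],"twist":-0.11},{"offset":[-0.76,-0.026,-0.16],"twist":-0.12},{"offset":[-0.81,-0.028,-0.17],"twist":-0.13},{"offset":[-0.83,-0.028,-0.174],"twist":-0.133},{"offset":[-0.83,-0.028,-0.174],"twist":-0.133}]'; python3 -c "
from h import *
go(477,126,265,5)"
```

```text
time_s: 12.6
tcp_pos: [459.4, -98.1, 263.4]
ee_rot: [[-0.104, 0.027, 0.994], [-0.994, -0.04, -0.103], [0.037, -0.999, 0.031]]
contact_force: [-0.4, -0.4, -5.4]
finger_gap: 16.4
offset [-0.898  -0.0408 -0.0219] twist -0.121 yaw now -5.89
```

```bash
python3 -m handwheel '[{"offset":[-0.02,0,0],"twist":0},{"offset":[-0.07,0,0],"twist":-0.01},{"offset":[-0.14,-0.005,0],"twist":-0.02},{"offset":[-0.22,-0.01,-0.005],"twist":-0.03},{"offset":[-0.30,-0.013,-0.007],"twist":-0.04},{"offset":[-0.38,-0.016,-0.009],"twist":-0.05},{"offset":[-0.46,-0.02,-0.011],"twist":-0.06},{"offset":[-0.54,-0.024,-0.013],"twist":-0.07},{"offset":[-0.62,-0.028,-0.015],"twist":-0.08},{"offset":[-0.70,-0.032,-0.017],"twist":-0.09},{"offset":[-0.78,-0.036,-0.019],"twist":-0.10},{"offset":[-0.85,-0.04,-0.021],"twist":-0.115},{"offset":[-0.89,-0.041,-0.022],"twist":-0.121},{"offset":[-0.898,-0.041,-0.022],"twist":-0.121},{"offset":[-0.898,-0.041,-0.022],"twist":-0.121}]'; python3 - <<'E'
from h import *
np.set_printoptions(precision=3,suppress=True)
P=[arm.snapshot(n) for n in('side','top')]
for nm in ('tray_handle','tray_lip','bins'):
    try: print(nm,tri([(p,arm.spot_point(nm,p)[0]['location']) for p in P]))
    except Exception as e: print(nm,e)
s=arm.get_state();print(s['contact_force'],s['tcp_pos'],s['finger_gap'])
cv2.imwrite('pics/c4.png',np.hstack([cv2.resize(P[0]['image'][60:300,140:340,::-1],None,fx=2,fy=2),cv2.resize(P[1]['image'][190:430,110:310,::-1],None,fx=2,fy=2)]))
E
```

```text
time_s: 14.1
tcp_pos: [477.4, 124.7, 265.0]
ee_rot: [[0.084, 0.026, 0.996], [-0.995, -0.042, 0.085], [0.044, -0.999, 0.023]]
contact_force: [-1.3, -1.0, -5.5]
finger_gap: 16.1
tray_handle list index out of range
tray_lip (array([428.102, 124.371, 146.081]), [np.float64(0.13301400048710063), np.float64(0.13301400048721393)])
bins list index out of range
[-0.568  0.001 -4.981] [477.569 124.337 265.231] 16.302825617236785
```

View pics/c4.png

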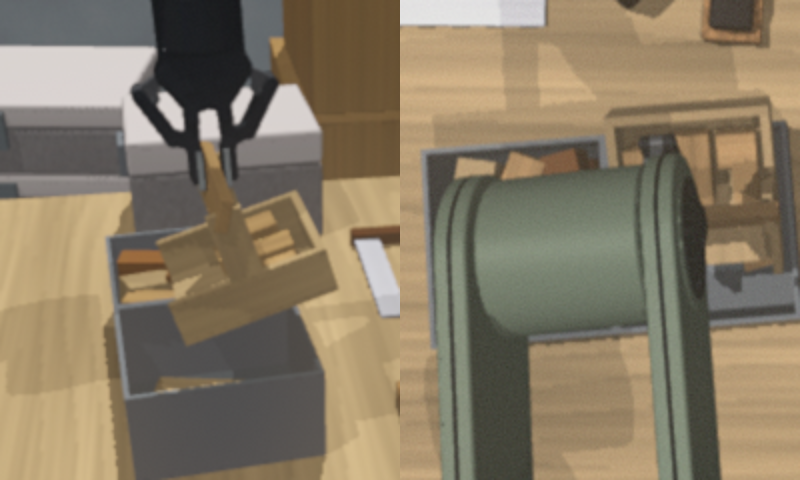

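The tray is level sideways over the right bin, with its lip at (428,124,146) and about 18° of tilt. Lowering it into the bin mouth, then closing fully so the slat squares up at about 30°.

```bash
python3 -m handwheel '[{"offset":[0,0.03,0],"twist":0},{"offset":[0,0.08,0],"twist":0},{"offset":[0,0.14,0],"twist":0},{"offset":[0,0.2,0],"twist":0},{"offset":[0,0.24,0],"twist":0},{"offset":[0,0.26,0],"twist":0},{"offset":[0,0.26,0],"twist":0}]'; python3 -m handwheel '[{"offset":[0,0,0],"twist":0},{"offset":[0,0,0],"twist":0},{"offset":[0,0,0],"twist":0},{"offset":[0,0,0],"twist":0},{"offset":[0,0,0],"twist":0},{"offset":[0,0,0],"twist":0},{"offset":[0,0,0],"twist":0},{"offset":[0,0,0],"twist":0}]' 0 35
```

```text
time_s: 15.15
tcp_pos: [478.6, 122.1, 199.1]
ee_rot: [[0.084, 0.025, 0.996], [-0.996, -0.041, 0.085], [0.043, -0.999, 0.021]]
contact_force: [-0.8, -1.3, -5.5]
finger_gap: 16.0
time_s: 15.95
tcp_pos: [479.3, 122.2, 200.2]
ee_rot: [[0.084, 0.027, 0.996], [-0.996, -0.041, 0.085], [0.043, -0.999, 0.023]]
contact_force: [0.3, -0.6, -5.3]
finger_gap: 11.0
```

```bash
python3 -m handwheel '[{"offset":[0,0.03,-0.013],"twist":0},{"offset":[0,0.06,-0.027],"twist":0},{"offset":[0,0.09,-0.04],"twist":0},{"offset":[0,0.12,-0.053],"twist":0},{"offset":[0,0.12,-0.053],"twist":0}]';python3 -m handwheel '[{"offset":[0,0.02,-0.01],"twist":0},{"offset":[0,0.04,-0.02],"twist":0},{"offset":[0,0.06,-0.03],"twist":0},{"offset":[0,0.06,-0.03],"twist":0}]'; python3 - <<'E'
from h import *
np.set_printoptions(precision=3,suppress=True)
p=arm.snapshot('side')
cv2.imwrite('pics/c5.png',cv2.resize(p['image'][60:300,140:340,::-1],None,fx=2.5,fy=2.5))
E
```

```text
time_s: 16.45
tcp_pos: [465.0, 119.2, 170.7]
ee_rot: [[0.085, 0.023, 0.996], [-0.995, -0.043, 0.086], [0.044, -0.999, 0.02]]
contact_force: [-10.1, -2.0, 12.6]
finger_gap: 11.4
time_s: 16.85
tcp_pos: [455.8, 118.3, 157.4]
ee_rot: [[0.085, 0.019, 0.996], [-0.995, -0.043, 0.086], [0.044, -0.999, 0.015]]
contact_force: [-24.0, -2.5, 27.3]
finger_gap: 11.3
```

View pics/c5.png

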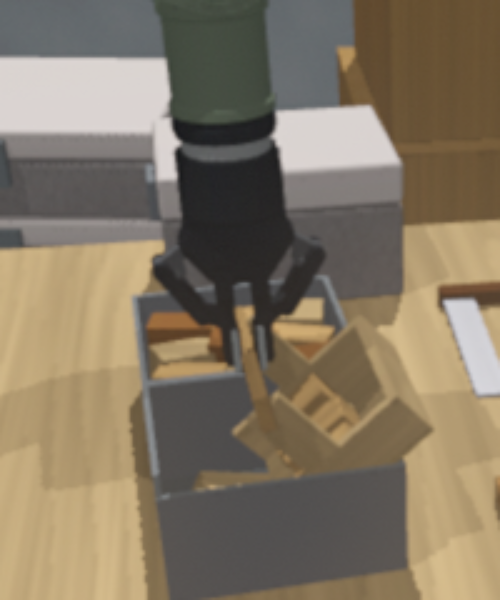

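The tray is levered on the far rim (contact near crop 400,465) at about 40° and the offcuts are starting to slide. The grip resists the lever, so I'll lower the grip force to let the slat pivot.

```bash
python3 -m handwheel '[{"offset":[0,0,0],"twist":0},{"offset":[0,0,0],"twist":0},{"offset":[0,0,0],"twist":0}]' 0 20; python3 -m handwheel '[{"offset":[0,0.01,-0.005],"twist":0},{"offset":[0,0.025,-0.01],"twist":0},{"offset":[0,0.04,-0.015],"twist":0},{"offset":[0,0.04,-0.015],"twist":0}]'; python3 - <<'E'
from h import *
np.set_printoptions(precision=3,suppress=True)
P=[arm.snapshot(n) for n in ('side','top')]
r=[arm.spot_point('tray_lip',p)[:1] for p in P]; h=[arm.spot_point('tray_handle',p)[:1] for p in P]
print([ (x[0]['confidence'],at(p,x[0]['location'],100)) if x else None for p,x in zip(P,r)],[ (x[0]['confidence'],at(p,x[0]['location'],150)) if x else None for p,x in zip(P,h)])
cv2.imwrite('pics/c6.png',cv2.resize(P[0]['image'][120:300,170:340,::-1],None,fx=3,fy=3))
E
```

```text
time_s: 17.2
tcp_pos: [456.2, 118.4, 158.0]
ee_rot: [[0.085, 0.019, 0.996], [-0.995, -0.042, 0.086], [0.044, -0.999, 0.016]]
contact_force: [-25.8, -2.2, 27.3]
finger_gap: 10.9
time_s: 17.6
tcp_pos: [451.0, 117.9, 148.9]
ee_rot: [[0.085, 0.016, 0.996], [-0.995, -0.043, 0.086], [0.044, -0.999, 0.012]]
contact_force: [-35.7, -2.4, 42.1]
finger_gap: 11.1
[(0.17, array([459.017,  65.872, 100.   ])), (0.63, array([472.652, 116.873, 100.   ]))] [(0.56, array([453.075, 125.283, 150.   ])), (0.84, array([446.124, 119.55 , 150.   ]))]
```

View pics/c6.png

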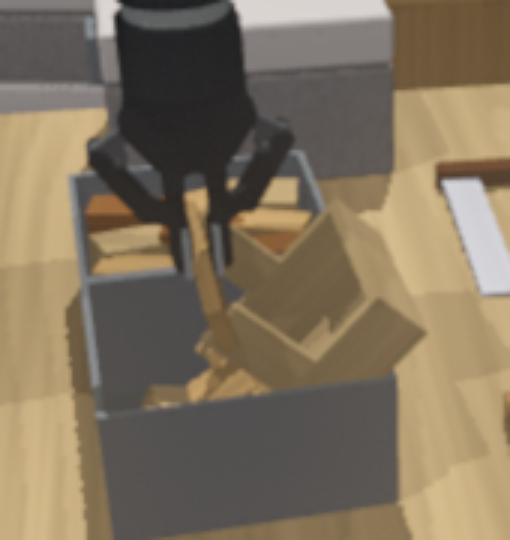

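```bash
python3 -m handwheel '[{"offset":[0,0,0],"twist":0},{"offset":[0,0,0],"twist":0}]' 14 20; python3 -m handwheel '[{"offset":[0,0,0],"twist":0},{"offset":[0,0,0],"twist":0}]' 17 20; python3 - <<'E'
from h import *
np.set_printoptions(precision=3,suppress=True)
P=[arm.snapshot(n) for n in ('side','top')]
cv2.imwrite('pics/c7.png',np.hstack([cv2.resize(P[0]['image'][120:300,170:340,::-1],None,fx=2.3,fy=2.3),cv2.resize(P[1]['image'][210:390,130:300,::-1],None,fx=2.3,fy=2.3)]))
for nm in ('offcut_a','offcut_b','offcut_c'):
  for p in P:
    print(nm,[(round(r['confidence'],2),at(p,r['location'],20).round()) for r in arm.spot_point(nm,p)[:4]])
E
```

```text
time_s: 18.1
tcp_pos: [449.9, 117.7, 145.9]
ee_rot: [[0.085, 0.013, 0.996], [-0.995, -0.043, 0.086], [0.044, -0.999, 0.009]]
contact_force: [-25.9, -2.5, 21.8]
finger_gap: 14.3
time_s: 18.3
tcp_pos: [449.1, 117.6, 143.3]
ee_rot: [[0.085, 0.011, 0.996], [-0.995, -0.042, 0.085], [0.043, -0.999, 0.007]]
contact_force: [-18.1, -1.6, 7.3]
finger_gap: 17.2
offcut_a [(0.45, array([473., 189.,  20.]))]
offcut_a [(0.9, array([477.,  84.,  20.])), (0.54, array([467., 126.,  20.])), (0.39, array([473., 165.,  20.]))]
offcut_b [(0.45, array([473., 189.,  20.]))]
offcut_b [(0.9, array([477.,  84.,  20.])), (0.54, array([467., 126.,  20.])), (0.39, array([473., 165.,  20.]))]
offcut_c [(0.45, array([473., 189.,  20.]))]
offcut_c [(0.9, array([477.,  84.,  20.])), (0.54, array([467., 126.,  20.])), (0.39, array([473., 165.,  20.]))]
```

View pics/c7.png

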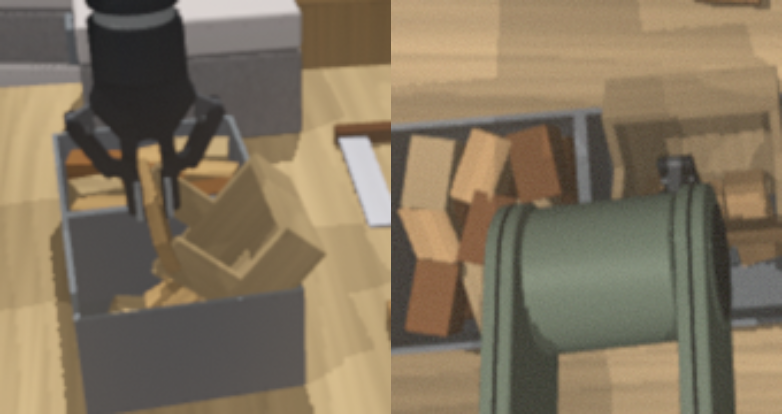

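```bash
python3 -m handwheel '[{"offset":[0,0.015,0],"twist":0},{"offset":[0,0.03,0],"twist":0},{"offset":[0,0.03,0],"twist":0},{"offset":[0,0.03,0],"twist":0},{"offset":[0,0.03,0],"twist":0}]' 19 20; python3 - <<'E'
from h import *
np.set_printoptions(precision=3,suppress=True)
p=arm.snapshot('side')
cv2.imwrite('pics/c8.png',cv2.resize(p['image'][120:300,170:340,::-1],None,fx=3,fy=3))
E
```

```text
time_s: 19.2
tcp_pos: [448.6, 117.3, 135.9]
ee_rot: [[0.085, 0.009, 0.996], [-0.995, -0.042, 0.085], [0.043, -0.999, 0.005]]
contact_force: [-20.6, -1.0, 12.0]
finger_gap: 19.1
```

View pics/c8.png

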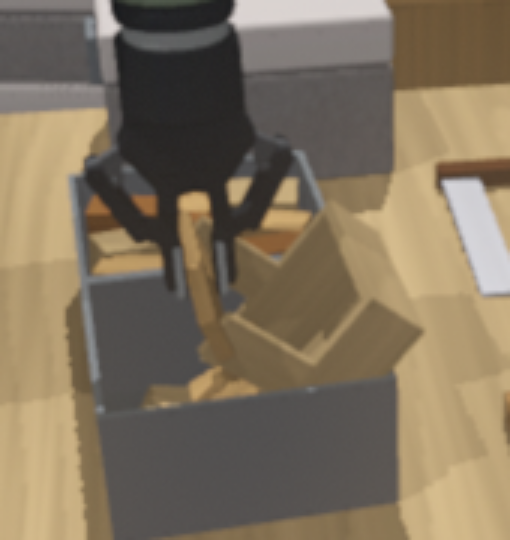

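I count 10 pictures viewed so far. Near 145 mm the slat just slides up in the fingers, so I'll measure the tilt numerically by fitting the tray model to its masks.

```bash
cat > fit.py <<'E'
from h import *
from scipy.optimize import differential_evolution
from scipy.spatial.transform import Rotation as Ro
def box(a,b): return np.array([[x,y,z] for x in(a[0],b[0]) for y in(a[1],b[1]) for z in(a[2],b[2])],float)
parts=[box((-75,-70,0),(75,70,6)),box((67,-70,0),(75,70,45)),box((-75,-70,0),(75,-62,45)),box((-75,62,0),(75,70,45)),box((-14,-70,0),(14,-62,120)),box((-14,62,0),(14,70,120))]
sl=box((-6,-62,-16),(6,62,16))@Ro.from_euler('y',30,degrees=True).as_matrix().T+[0,0,110]; parts.append(sl)
BIN=np.array([[466,125,0]])+np.array([[-95,-88,0],[95,-88,0],[95,-88,100],[-95,-88,100]])@Ro.from_euler('z',5,degrees=True).as_matrix().T
def px(p,W):
    T=np.array(p["extrinsics"]);c=(W-T[:3,3])@T[:3,:3];u=c@np.array(p["intrinsics"]).T;return u[:,:2]/u[:,2:]
def tray_pts(v,part):
    x,y,z,th,yaw=v  # bar centre
    R=Ro.from_euler('zy',[yaw,-th],degrees=True).as_matrix(); return (part-[0,0,110])@R.T+[x,y,z]
def sil(p,v):
    m=np.zeros((480,640),np.uint8)
    for q in parts: cv2.fillConvexPoly(m,cv2.convexHull(px(p,tray_pts(v,q)).round().astype(np.int32)),1)
    return m
def fit(P,lo,hi,useBin=True):
    D=[]
    for p in P:
        r=arm.trace("tray",p)
        if not r: continue
        m=np.asarray(r[0]["mask"]).astype(np.uint8)
        ok=(cv2.cvtColor(p["image"],cv2.COLOR_RGB2GRAY)>75).astype(np.uint8)
        g=p["image"].astype(int); ok[(g[:,:,1]>g[:,:,0])]=0   # robot: green/dark
        ok=cv2.erode(ok,np.ones((3,3)))
        if useBin: cv2.fillConvexPoly(ok,cv2.convexHull(px(p,BIN).round().astype(np.int32)),0)
        D.append((p,m,ok)); print("conf",r[0]["confidence"],m.sum())
    f=lambda v:sum(((sil(p,v)!=m)&((ok>0)|(m>0))).sum() for p,m,ok in D)
    r=differential_evolution(f,list(zip(lo,hi)),popsize=12,maxiter=60,seed=1,tol=1e-6)
    print("fit bar xyz, tilt, yaw",r.x.round(1),"cost",r.fun); return r.x,D
E
python3 - <<'E'
from fit import *
P=[arm.snapshot(n) for n in('side','top')]
fit(P,(430,105,120,20,-5),(475,135,175,80,15)); fit(P[:1],(430,105,120,20,0),(475,135,175,80,10))
E
```

```text
conf 0.57 3264
conf 0.58 3743
fit bar xyz, tilt, yaw [448.4 123.1 144.4  49.    4.4] cost 817.0
conf 0.57 3264
fit bar xyz, tilt, yaw [450.5 133.1 139.2  48.6   3.5] cost 285.0
```

The fit gives a tilt of about 49° at a tray height of about 70 mm, so the tipping step is met. Now regripping while rising, so the offcuts slide out at about 30°, then shaking.

```bash
python3 -m handwheel '[{"offset":[0,-0.01,0],"twist":0},{"offset":[0,-0.03,0.005],"twist":0},{"offset":[0,-0.06,0.01],"twist":0},{"offset":[0,-0.1,0.015],"twist":0},{"offset":[0,-0.14,0.02],"twist":0},{"offset":[0,-0.18,0.025],"twist":0},{"offset":[0,-0.22,0.03],"twist":0},{"offset":[0,-0.25,0.03],"twist":0},{"offset":[0,-0.25,0.03],"twist":0}]' 0 50; python3 - <<'E'
from fit import *
P=[arm.snapshot(n) for n in('side','top')]
fit(P,(430,105,170,0,-5),(485,135,230,60,15))
for p in P: print([(round(r['confidence'],2),at(p,r['location'],20).round()) for r in arm.spot_point('offcut_a',p)[:5]],[(round(r['confidence'],2),np.round(r['box'],3)) for r in arm.trace('offcut_a',p)[:5]])
print(arm.get_state()['contact_force'])
E
```

```text
time_s: 20.4
tcp_pos: [463.3, 120.9, 201.2]
ee_rot: [[0.084, 0.03, 0.996], [-0.996, -0.041, 0.085], [0.043, -0.999, 0.026]]
contact_force: [0.4, 0.6, -3.5]
finger_gap: 10.8
conf 0.77 4382
conf 0.78 4253
fit bar xyz, tilt, yaw [463.4 123.3 207.   30.9   4.5] cost 370.0
[(0.81, array([442., 193.,  20.])), (0.66, array([412., 153.,  20.])), (0.51, array([411., 124.,  20.]))] [(0.77, array([0.35 , 0.463, 0.025, 0.063])), (0.51, array([0.32 , 0.511, 0.033, 0.022]))]
[(0.83, array([413.,  74.,  20.])), (0.45, array([414., 121.,  20.]))] [(0.9, array([0.443, 0.66 , 0.024, 0.062])), (0.55, array([0.426, 0.656, 0.01 , 0.065]))]
[ 2.61861437 -0.0987599   0.10843426]
```

```bash
python3 - <<'E'
from h import *
P=[arm.snapshot(n) for n in('side','top')]
cv2.imwrite('pics/c9.png',np.hstack([cv2.resize(P[0]['image'][110:310,180:340,::-1],None,fx=2.5,fy=2.5),cv2.resize(P[1]['image'][200:400,180:340,::-1],None,fx=2.5,fy=2.5)]))
E
```

```text
(no output)
```

View pics/c9.png

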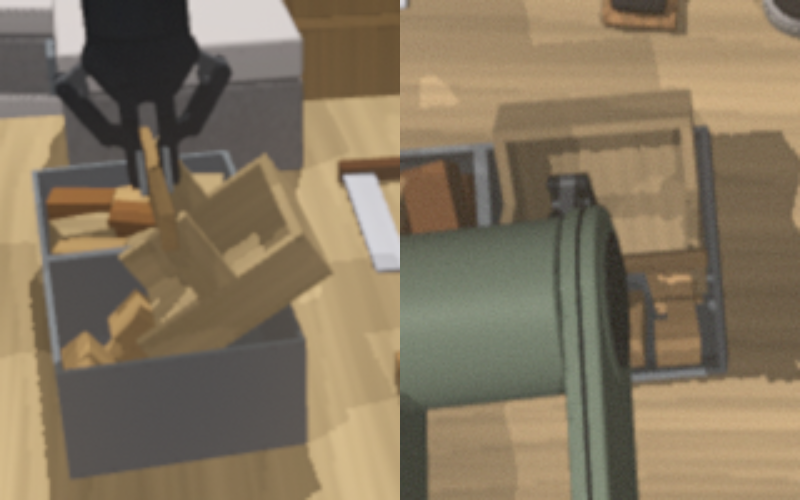

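The tray's rear half is empty. Offcuts show in the bin at side-crop (85,350) and (130,315), the latter close to the tray's front edge. Raising further with a small shake.

```bash
python3 -m handwheel '[{"offset":[0,-0.03,0],"twist":0},{"offset":[0,-0.08,0.06],"twist":0},{"offset":[0,-0.13,-0.04],"twist":0},{"offset":[0,-0.18,0.06],"twist":0},{"offset":[0,-0.23,-0.02],"twist":0},{"offset":[0,-0.28,0.02],"twist":0},{"offset":[0,-0.3,0.02],"twist":0},{"offset":[0,-0.3,0.02],"twist":0},{"offset":[0,-0.3,0.02],"twist":0},{"offset":[0,-0.3,0.02],"twist":0}]'; python3 - <<'E'
from h import *
P=[arm.snapshot(n) for n in('side','top')]
for p in P: print([(round(r['confidence'],2),at(p,r['location'],20).round(),(np.array(r['location'])*[640,480]).round()) for r in arm.spot_point('offcut_a',p)[:5]])
for i in range(4): arm.snapshot('side');print(arm.get_state()['contact_force'].round(1))
go(464,-100,280,-6)
E
```

```text
time_s: 21.9
tcp_pos: [464.4, 124.2, 273.9]
ee_rot: [[0.084, 0.024, 0.996], [-0.996, -0.041, 0.085], [0.043, -0.999, 0.021]]
contact_force: [-0.5, -0.2, -3.8]
finger_gap: 10.9
[(0.86, array([461., 160.,  20.]), array([246., 253.])), (0.65, array([447., 358.,  20.]), array([237., 209.])), (0.63, array([426., 158.,  20.]), array([230., 255.])), (0.57, array([413., 116.,  20.]), array([224., 267.]))]
[(0.93, array([415., 124.,  20.]), array([267., 326.])), (0.59, array([411.,  74.,  20.]), array([291., 328.]))]
[ 0.6 -0.5 -3.8]
[-0.1 -0.4 -4.8]
[-0.3  0.3 -4.1]
[-0.3  0.3 -3.6]
offset [ 0.8934  0.0159 -0.081 ] twist 0.121 yaw now 4.89
```

```bash
python3 -m handwheel '[{"offset":[0.02,0,0],"twist":0},{"offset":[0.07,0,0],"twist":0.01},{"offset":[0.15,0,-0.01],"twist":0.02},{"offset":[0.25,0.005,-0.02],"twist":0.03},{"offset":[0.35,0.005,-0.03],"twist":0.04},{"offset":[0.45,0.005,-0.04],"twist":0.055},{"offset":[0.55,0.01,-0.05],"twist":0.07},{"offset":[0.65,0.01,-0.06],"twist":0.085},{"offset":[0.75,0.015,-0.07],"twist":0.1},{"offset":[0.83,0.015,-0.08],"twist":0.11},{"offset":[0.88,0.016,-0.081],"twist":0.121},{"offset":[0.893,0.016,-0.081],"twist":0.121},{"offset":[0.893,0.016,-0.081],"twist":0.121}]'; python3 - <<'E'
from h import *
P=[arm.snapshot(n) for n in('side','top')]
for p in P: 
  print([(round(r['confidence'],2),at(p,r['location'],20).round(),(np.array(r['location'])*[640,480]).round()) for r in arm.spot_point('offcut_a',p)[:6]])
for p in P: print([(round(r['confidence'],2),at(p,r['location'],10).round()) for r in arm.spot_point('layer',p)[:3]])
save(P[1],'top9.png')
go(455,-316,280,-18)
E
```

```text
time_s: 23.6
tcp_pos: [464.0, -100.2, 280.0]
ee_rot: [[-0.106, 0.027, 0.994], [-0.994, -0.04, -0.105], [0.037, -0.999, 0.031]]
contact_force: [-0.1, -0.2, -3.8]
finger_gap: 10.6
[(0.75, array([723., 199.,  20.]), array([361., 234.])), (0.54, array([455., 166.,  20.]), array([243., 252.])), (0.52, array([417., 155.,  20.]), array([225., 256.])), (0.51, array([416., 113.,  20.]), array([225., 268.]))]
[(0.95, array([455., 159.,  20.]), array([250., 306.])), (0.93, array([409.,  82.,  20.]), array([287., 329.])), (0.77, array([411., 125.,  20.]), array([266., 328.])), (0.58, array([ 774., -197.,   20.]), array([421., 155.]))]
[]
[(0.81, array([461., 125.,  10.]))]
offset [0.8659 0.0342 0.0534] twist 0.1343 yaw now -5.92
```

```bash
python3 - <<'E'
from h import *
P=[arm.snapshot(n) for n in('side','top')]
r=lambda a,w:cv2.resize(a,(w,300),interpolation=cv2.INTER_CUBIC)
t=P[1]['image'][...,::-1];s=P[0]['image'][...,::-1]; t0=cv2.imread('pics/top0.png')
cv2.imwrite('pics/c10.png',np.vstack([np.hstack([r(t[240:370,200:330],400),r(t0[240:370,200:330],400)]),np.hstack([r(s[170:300,190:310],400),r(t[230:390,330:490],400)])]))
E
```

```text
(no output)
```

View pics/c10.png

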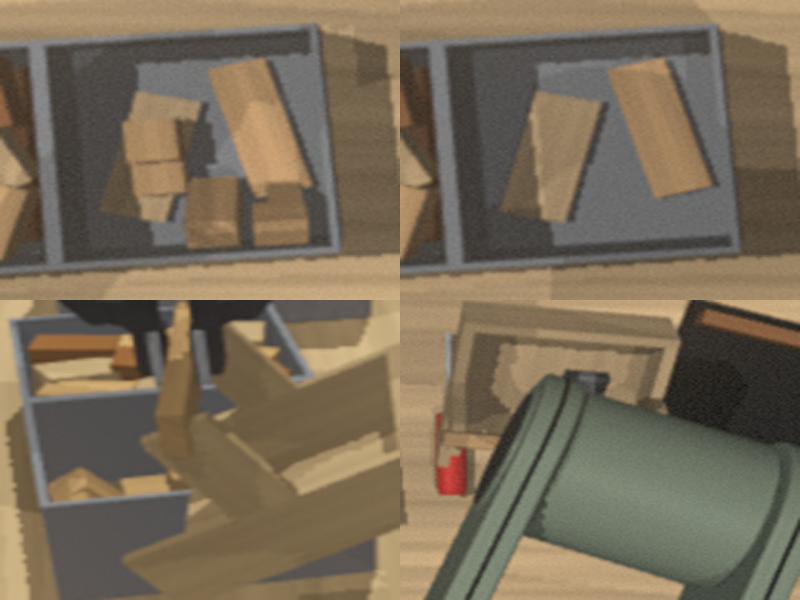

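The bin now holds all three offcuts: one lying on the strip at crop (155,155) and two at (213,213) and (280,215). The tray is empty. Those are all 12 views, so I'm working numerically from here. Bringing the tray back over the mat.

```bash
python3 -c "
from h import *
go(430,-200,270,-12); go(406.3,-300,200,-18)"
```

```text
offset [ 0.4129  0.0528 -0.0952] twist 0.0674 yaw now -5.94
offset [ 0.8097  0.3462 -0.1568] twist 0.134 yaw now -5.94
```

```bash
python3 -m handwheel '[{"offset":[0.02,0,0],"twist":0},{"offset":[0.07,0.005,-0.01],"twist":0.01},{"offset":[0.15,0.01,-0.03],"twist":0.025},{"offset":[0.25,0.03,-0.055],"twist":0.04},{"offset":[0.35,0.045,-0.08],"twist":0.055},{"offset":[0.45,0.07,-0.1],"twist":0.075},{"offset":[0.55,0.12,-0.12],"twist":0.09},{"offset":[0.64,0.18,-0.135],"twist":0.105},{"offset":[0.72,0.25,-0.145],"twist":0.12},{"offset":[0.78,0.31,-0.155],"twist":0.13},{"offset":[0.805,0.34,-0.157],"twist":0.134},{"offset":[0.81,0.346,-0.157],"twist":0.134},{"offset":[0.81,0.346,-0.157],"twist":0.134}]'; python3 - <<'E'
from fit import *
P=[arm.snapshot(n) for n in('side','top')]
v,D=fit(P,(380,-330,180,15,-28),(435,-270,230,45,-8),False)
fit([P[1]],(380,-330,180,15,-28),(435,-270,230,45,-8),False)
print(arm.get_state()['tcp_pos'])
go(406.3,-300,141,-18)
E
```

```text
time_s: 25.3
tcp_pos: [406.0, -300.6, 200.2]
ee_rot: [[-0.311, 0.027, 0.95], [-0.95, -0.041, -0.31], [0.03, -0.999, 0.038]]
contact_force: [0.3, 0.4, -4.7]
finger_gap: 10.8
conf 0.7 13577
conf 0.71 5201
fit bar xyz, tilt, yaw [ 406.9 -314.   209.6   28.1  -18.5] cost 1353.0
conf 0.71 5201
fit bar xyz, tilt, yaw [ 408.7 -306.3  224.2   28.8  -20. ] cost 23.0
[ 406.58550909 -300.3288493   200.95486936]
offset [-0.0084  0.2394 -0.011 ] twist 0.0001 yaw now -17.99
```

```bash
python3 -m handwheel '[{"offset":[-0.001,0.04,-0.002],"twist":0},{"offset":[-0.003,0.09,-0.004],"twist":0},{"offset":[-0.005,0.14,-0.007],"twist":0},{"offset":[-0.007,0.18,-0.009],"twist":0},{"offset":[-0.008,0.21,-0.01],"twist":0},{"offset":[-0.008,0.225,-0.011],"twist":0},{"offset":[-0.008,0.225,-0.011],"twist":0}]'; python3 -m handwheel '[{"offset":[0,0.008,0],"twist":0},{"offset":[0,0.016,0],"twist":0},{"offset":[0,0.024,0],"twist":0},{"offset":[0,0.024,0],"twist":0}]';python3 -m handwheel '[{"offset":[0,0.008,0],"twist":0},{"offset":[0,0.016,0],"twist":0},{"offset":[0,0.024,0],"twist":0},{"offset":[0,0.024,0],"twist":0}]'
```

```text
time_s: 26.25
tcp_pos: [405.1, -299.8, 142.9]
ee_rot: [[-0.311, 0.026, 0.95], [-0.95, -0.04, -0.31], [0.03, -0.999, 0.037]]
contact_force: [0.4, 0.8, -3.0]
finger_gap: 11.0
time_s: 26.65
tcp_pos: [405.6, -300.3, 137.6]
ee_rot: [[-0.311, 0.027, 0.95], [-0.95, -0.041, -0.31], [0.03, -0.999, 0.038]]
contact_force: [-0.5, -1.0, -3.2]
finger_gap: 10.6
time_s: 27.05
tcp_pos: [407.3, -300.9, 134.6]
ee_rot: [[-0.311, 0.03, 0.95], [-0.95, -0.042, -0.31], [0.03, -0.999, 0.041]]
contact_force: [-1.3, 5.3, 11.0]
finger_gap: 11.1
```

The front edge touched the mat at TCP z of about 136. Now laying the tray flat along the arc, opening the jaws in steps.

```bash
H='python3 -m handwheel'; python3 -m handwheel '[{"offset":[0,-0.006,0.015],"twist":0},{"offset":[0,-0.004,0.03],"twist":0},{"offset":[0,0,0.045],"twist":0},{"offset":[0,0.002,0.05],"twist":0}]' 13.5 20; python3 -m handwheel '[{"offset":[0,0.002,0.015],"twist":0},{"offset":[0,0.004,0.03],"twist":0},{"offset":[0,0.008,0.045],"twist":0},{"offset":[0,0.011,0.05],"twist":0}]' 16 20; python3 -c "
from h import *
P=[arm.snapshot(n) for n in('side','top')]
for nm in ('tray_handle','tray_lip'): print(nm,tri([(p,arm.spot_point(nm,p)[0]['location']) for p in P]))"
```

```text
time_s: 27.45
tcp_pos: [419.5, -305.8, 133.2]
ee_rot: [[-0.311, 0.03, 0.95], [-0.95, -0.043, -0.309], [0.032, -0.999, 0.042]]
contact_force: [1.9, 2.1, 7.8]
finger_gap: 13.5
time_s: 27.85
tcp_pos: [430.3, -308.9, 129.5]
ee_rot: [[-0.311, 0.028, 0.95], [-0.95, -0.041, -0.31], [0.031, -0.999, 0.039]]
contact_force: [2.6, -1.4, 1.5]
finger_gap: 16.1
tray_handle (array([550.72623197, -64.78263512, -72.31176397]), [np.float64(138.0111823183794), np.float64(138.01118231837953)])
tray_lip (array([ 399.80256256, -295.47395172,    9.89472589]), [np.float64(4.8417746363018965), np.float64(4.841774636301964)])
```

```bash
python3 -m handwheel '[{"offset":[0,0.005,0.015],"twist":0},{"offset":[0,0.01,0.03],"twist":0},{"offset":[0,0.015,0.042],"twist":0},{"offset":[0,0.018,0.045],"twist":0}]' 18.5 20; python3 -m handwheel '[{"offset":[0,0.006,0.015],"twist":0},{"offset":[0,0.012,0.03],"twist":0},{"offset":[0,0.018,0.042],"twist":0},{"offset":[0,0.022,0.042],"twist":0}]' 21.3 20;  python3 -m handwheel '[{"offset":[0,0.008,0.013],"twist":0},{"offset":[0,0.014,0.025],"twist":0},{"offset":[0,0.02,0.035],"twist":0},{"offset":[0,0.023,0.04],"twist":0},{"offset":[0,0.023,0.04],"twist":0}]' 24 20; python3 - <<'E'
from fit import *
P=[arm.snapshot(n) for n in('side','top')]
for nm in ('tray_handle','tray_lip'):
  for p in P: print(nm,[(round(r['confidence'],2),at(p,r['location'],116 if 'h' in nm else 12).round(1)) for r in arm.spot_point(nm,p)[:1]])
fit([P[1]],(430,-340,100,-5,-28),(490,-290,135,30,-8),False)
E
```

```text
time_s: 28.55
tcp_pos: [441.0, -312.2, 125.3]
ee_rot: [[-0.311, 0.027, 0.95], [-0.95, -0.041, -0.31], [0.03, -0.999, 0.039]]
contact_force: [3.0, -0.9, 1.9]
finger_gap: 18.8
time_s: 28.95
tcp_pos: [451.3, -315.7, 120.3]
ee_rot: [[-0.311, 0.028, 0.95], [-0.95, -0.041, -0.31], [0.03, -0.999, 0.039]]
contact_force: [4.1, -0.3, 1.3]
finger_gap: 21.5
time_s: 29.45
tcp_pos: [460.5, -318.9, 114.8]
ee_rot: [[-0.311, 0.027, 0.95], [-0.95, -0.041, -0.31], [0.03, -0.999, 0.038]]
contact_force: [2.2, -0.0, 1.1]
finger_gap: 24.3
tray_handle [(0.85, array([ 457.9, -307.3,  116. ]))]
tray_handle [(0.7, array([ 455.1, -321. ,  116. ]))]
tray_lip [(0.67, array([ 399.4, -304. ,   12. ]))]
tray_lip [(0.91, array([ 404.8, -295.8,   12. ]))]
conf 0.64 3930
fit bar xyz, tilt, yaw [ 467.5 -314.5  134.1    0.8  -17. ] cost 8.0
```

```bash
python3 -m handwheel '[{"offset":[0,0.006,0.01],"twist":0},{"offset":[0,0.012,0.02],"twist":0},{"offset":[0,0.018,0.03],"twist":0},{"offset":[0,0.02,0.03],"twist":0}]' 26 20; python3 -m handwheel '[{"offset":[0,0,0],"twist":0},{"offset":[0,0,0],"twist":0},{"offset":[0,0,0],"twist":0}]' 29 20;  python3 -m handwheel '[{"offset":[0,0,0],"twist":0},{"offset":[0,0,0],"twist":0},{"offset":[0,0,0],"twist":0}]' 40 20; python3 - <<'E'
from fit import *
P=[arm.snapshot(n) for n in('side','top')]
for nm in ('tray_handle','tray_lip'):
  for p in P: print(nm,[(round(r['confidence'],2),at(p,r['location'],116 if 'h' in nm else 12).round(1)) for r in arm.spot_point(nm,p)[:1]])
E
```

```text
time_s: 30.2
tcp_pos: [467.9, -321.6, 109.9]
ee_rot: [[-0.311, 0.027, 0.95], [-0.95, -0.041, -0.31], [0.03, -0.999, 0.038]]
contact_force: [3.1, -0.5, 0.2]
finger_gap: 25.8
time_s: 30.5
tcp_pos: [467.3, -321.5, 110.1]
ee_rot: [[-0.311, 0.027, 0.95], [-0.95, -0.041, -0.31], [0.031, -0.999, 0.038]]
contact_force: [1.7, -0.4, -2.1]
finger_gap: 28.9
time_s: 30.8
tcp_pos: [467.1, -321.4, 110.3]
ee_rot: [[-0.311, 0.026, 0.95], [-0.95, -0.041, -0.31], [0.031, -0.999, 0.038]]
contact_force: [0.9, -0.4, -0.0]
finger_gap: 39.9
tray_handle [(0.65, array([ 474.1, -318. ,  116. ]))]
tray_handle [(0.74, array([ 469.9, -322.4,  116. ]))]
tray_lip [(0.75, array([ 397.8, -297.5,   12. ]))]
tray_lip [(0.87, array([ 402.2, -299.8,   12. ]))]
```

The tray is down flat and released: handle at (470,-321), lip at (400,-298), so about 18 mm short of the stop and centred. Next I raise, shut the fingers, turn them a quarter and come down in front of the open edge, to push the floor edge low down.

```bash
python3 -m handwheel '[{"offset":[0,-0.03,0],"twist":0},{"offset":[0,-0.08,0],"twist":0},{"offset":[0,-0.16,0],"twist":0},{"offset":[0,-0.26,0],"twist":0},{"offset":[0,-0.36,0],"twist":0},{"offset":[0,-0.4,0],"twist":0},{"offset":[0,-0.4,0],"twist":0}]'; python3 -m handwheel '[{"offset":[0,0,-0.1],"twist":0.09},{"offset":[0,0,-0.2],"twist":0.18},{"offset":[0,0,-0.3],"twist":0.27},{"offset":[0,0,-0.4],"twist":0.36},{"offset":[0,0,-0.44],"twist":0.45},{"offset":[0,0,-0.44],"twist":0.54},{"offset":[0,0,-0.44],"twist":0.63},{"offset":[0,0,-0.44],"twist":0.72},{"offset":[0,0,-0.44],"twist":0.81},{"offset":[0,0,-0.44],"twist":0.9},{"offset":[0,0,-0.44],"twist":1},{"offset":[0,0,-0.44],"twist":1}]' 0 40; python3 - <<'E'
from fit import *
np.set_printoptions(precision=2,suppress=True)
P=[arm.snapshot(n) for n in('side','top')]
for nm in ('tray_handle','tray_lip','stop'):
  try: print(nm,tri([(p,arm.spot_point(nm,p)[0]['location']) for p in P]))
  except Exception as e: print(nm,e)
fit(P,(440,-340,112,-5,-28),(490,-290,120,10,-8),False)
go(364.5,-286.4,60,-108)
E
```

```text
time_s: 31.8
tcp_pos: [465.9, -318.4, 213.0]
ee_rot: [[-0.311, 0.031, 0.95], [-0.95, -0.045, -0.309], [0.033, -0.999, 0.043]]
contact_force: [1.1, -0.8, 0.2]
finger_gap: 39.8
time_s: 33.0
tcp_pos: [359.6, -282.6, 204.4]
ee_rot: [[-0.95, 0.025, -0.311], [0.31, -0.039, -0.95], [-0.036, -0.999, 0.029]]
contact_force: [-0.0, 0.7, -0.4]
finger_gap: -0.1
tray_handle (array([ 474.04, -320.84,  114.97]), [np.float64(2.058602936614024), np.float64(2.0586029366140637)])
tray_lip (array([ 401.96, -297.79,   10.7 ]), [np.float64(2.384598116577244), np.float64(2.3845981165772834)])
stop (array([ 520.51,   43.15, -489.09]), [np.float64(150.9822218347773), np.float64(150.98222183477725)])
conf 0.62 10369
conf 0.93 5830
fit bar xyz, tilt, yaw [ 474.6 -321.7  114.3   -0.5  -18. ] cost 193.0
offset [ 0.    0.58 -0.01] twist -0.0011 yaw now -108.1
```

```bash
python3 -m handwheel '[{"offset":[0,0.08,0],"twist":0},{"offset":[0,0.2,-0.003],"twist":0},{"offset":[0,0.34,-0.006],"twist":0},{"offset":[0,0.48,-0.008],"twist":0},{"offset":[0,0.6,-0.01],"twist":0},{"offset":[0,0.68,-0.01],"twist":0},{"offset":[0,0.72,-0.01],"twist":0},{"offset":[0,0.72,-0.01],"twist":0}]'; python3 -c "
from h import *
go(370.2,-288.4,9,-108)"
```

```text
time_s: 34.3
tcp_pos: [365.2, -287.5, 24.9]
ee_rot: [[-0.95, 0.025, -0.311], [0.31, -0.039, -0.95], [-0.036, -0.999, 0.029]]
contact_force: [0.1, 0.7, -0.1]
finger_gap: 0.1
offset [-0.0177  0.064  -0.0047] twist -0.0013 yaw now -108.11
```

```bash
python3 -m handwheel '[{"offset":[0,0.03,-0.004],"twist":0},{"offset":[-0.01,0.055,-0.004],"twist":0},{"offset":[-0.03,0.064,-0.004],"twist":0},{"offset":[-0.05,0.066,-0.004],"twist":0},{"offset":[-0.06,0.066,-0.004],"twist":0},{"offset":[-0.06,0.066,-0.004],"twist":0}]'; python3 -m handwheel '[{"offset":[-0.012,0,0],"twist":0},{"offset":[-0.024,0.001,0],"twist":0},{"offset":[-0.036,0.001,0],"twist":0},{"offset":[-0.048,0.002,0],"twist":0},{"offset":[-0.048,0.002,0],"twist":0}]'
```

```text
time_s: 34.9
tcp_pos: [381.8, -293.3, 10.6]
ee_rot: [[-0.95, 0.028, -0.311], [0.309, -0.042, -0.95], [-0.04, -0.999, 0.031]]
contact_force: [0.9, 0.5, -0.2]
finger_gap: -0.2
time_s: 35.4
tcp_pos: [392.7, -296.5, 10.1]
ee_rot: [[-0.95, 0.027, -0.311], [0.31, -0.041, -0.95], [-0.038, -0.999, 0.03]]
contact_force: [-0.4, 0.2, -1.6]
finger_gap: -0.3
```

```bash
python3 -m handwheel '[{"offset":[0.024,0,0],"twist":0},{"offset":[0.024,0.007,0],"twist":0},{"offset":[0.012,0.007,0],"twist":0},{"offset":[0,0.008,0],"twist":0},{"offset":[0,0.008,0],"twist":0}]'; python3 -m handwheel '[{"offset":[-0.008,0.001,0],"twist":0},{"offset":[-0.016,0.001,0],"twist":0},{"offset":[-0.024,0.001,0],"twist":0},{"offset":[-0.024,0.001,0],"twist":0}]'; python3 - <<'E'
from fit import *
P=[arm.snapshot(n) for n in('side','top')]
fit(P,(440,-340,112,-5,-28),(490,-290,120,10,-8),False)
print(arm.get_state()['contact_force'],arm.get_state()['tcp_pos'])
E
```

```text
time_s: 35.9
tcp_pos: [392.5, -296.5, 8.0]
ee_rot: [[-0.95, 0.026, -0.311], [0.31, -0.041, -0.95], [-0.038, -0.999, 0.03]]
contact_force: [-1.2, 0.1, -0.7]
finger_gap: -0.3
time_s: 36.3
tcp_pos: [397.2, -297.7, 7.7]
ee_rot: [[-0.95, 0.025, -0.311], [0.31, -0.039, -0.95], [-0.036, -0.999, 0.03]]
contact_force: [-4.3, 1.2, 3.2]
finger_gap: 0.2
conf 0.98 10332
conf 0.71 5150
fit bar xyz, tilt, yaw [ 480.  -323.7  114.8   -0.   -17.9] cost 177.0
[-4.38659305  1.13597039  3.60909468] [ 397.26840923 -297.69401308    7.73340838]
```

```bash
python3 -m handwheel '[{"offset":[-0.004,0,0],"twist":0},{"offset":[-0.008,0,0],"twist":0},{"offset":[-0.012,0,0],"twist":0},{"offset":[-0.016,0,0],"twist":0},{"offset":[-0.016,0,0],"twist":0}]'; python3 -m handwheel '[{"offset":[-0.004,0,0],"twist":0},{"offset":[-0.006,0,0],"twist":0},{"offset":[-0.006,0,0],"twist":0}]'
```

```text
time_s: 37.0
tcp_pos: [402.4, -299.8, 8.2]
ee_rot: [[-0.95, 0.028, -0.311], [0.31, -0.041, -0.95], [-0.039, -0.999, 0.031]]
contact_force: [-1.0, 0.3, -1.1]
finger_gap: -0.3
time_s: 37.3
tcp_pos: [403.5, -300.1, 8.2]
ee_rot: [[-0.95, 0.027, -0.311], [0.31, -0.041, -0.95], [-0.039, -0.999, 0.031]]
contact_force: [-2.6, 0.8, -1.6]
finger_gap: -0.1
```

```bash
python3 -m handwheel '[{"offset":[-0.004,0,0],"twist":0},{"offset":[-0.006,0,0],"twist":0},{"offset":[-0.006,0,0],"twist":0}]'; python3 -m handwheel '[{"offset":[-0.004,0,0],"twist":0},{"offset":[-0.006,0,0],"twist":0},{"offset":[-0.006,0,0],"twist":0}]'
```

```text
time_s: 37.6
tcp_pos: [404.9, -300.6, 8.3]
ee_rot: [[-0.95, 0.027, -0.311], [0.31, -0.041, -0.95], [-0.039, -0.999, 0.031]]
contact_force: [-1.1, 1.3, -1.0]
finger_gap: 0.2
time_s: 37.9
tcp_pos: [405.8, -300.8, 8.2]
ee_rot: [[-0.95, 0.026, -0.311], [0.31, -0.04, -0.95], [-0.037, -0.999, 0.03]]
contact_force: [-2.4, 1.7, 0.4]
finger_gap: 0.1
```

```bash
python3 - <<'E'
from fit import *
P=[arm.snapshot(n) for n in('side','top')]
fit(P,(440,-340,112,-5,-28),(500,-290,120,10,-8),False)
print(arm.get_state()['contact_force'],arm.get_state()['tcp_pos'])
E
```

```text
conf 0.57 10333
conf 0.93 5098
fit bar xyz, tilt, yaw [ 487.4 -325.4  115.7   -0.8  -18.5] cost 246.0
[-3.8587636   1.73664908  0.33776698] [ 405.84913887 -300.77048732    8.25254818]
```

```bash
python3 -m handwheel '[{"offset":[-0.004,0,0],"twist":0},{"offset":[-0.006,0,0],"twist":0},{"offset":[-0.006,0,0],"twist":0}]'; python3 -m handwheel '[{"offset":[-0.004,0,0],"twist":0},{"offset":[-0.006,0,0],"twist":0},{"offset":[-0.006,0,0],"twist":0}]'
```

```text
time_s: 38.4
tcp_pos: [406.1, -300.7, 8.1]
ee_rot: [[-0.95, 0.023, -0.31], [0.309, -0.039, -0.95], [-0.034, -0.999, 0.03]]
contact_force: [-8.1, 2.8, 3.0]
finger_gap: 0.2
time_s: 38.7
tcp_pos: [406.2, -300.6, 8.0]
ee_rot: [[-0.951, 0.021, -0.31], [0.309, -0.038, -0.95], [-0.031, -0.999, 0.029]]
contact_force: [-11.3, 1.8, 6.2]
finger_gap: -0.1
```

It's against the stop now: the arm no longer advances and the force is rising about 3 N per step. Pressing to about 15 N and holding.

```bash
python3 -m handwheel '[{"offset":[-0.004,0,0],"twist":0},{"offset":[-0.008,0,0],"twist":0},{"offset":[-0.008,0,0],"twist":0},{"offset":[-0.008,0,0],"twist":0},{"offset":[-0.008,0,0],"twist":0},{"offset":[-0.008,0,0],"twist":0}]'
```

```text
time_s: 39.3
tcp_pos: [406.3, -300.6, 7.9]
ee_rot: [[-0.951, 0.017, -0.309], [0.309, -0.036, -0.95], [-0.027, -0.999, 0.029]]
contact_force: [-15.6, 2.8, 10.2]
finger_gap: -0.2
```

```bash
python3 -m handwheel '[{"offset":[-0.004,-0.004,0],"twist":0},{"offset":[-0.007,-0.004,0],"twist":0},{"offset":[-0.007,-0.004,0],"twist":0},{"offset":[-0.007,-0.004,0],"twist":0},{"offset":[-0.007,-0.004,0],"twist":0},{"offset":[-0.007,-0.004,0],"twist":0}]'; python3 - <<'E'
from fit import *
P=[arm.snapshot(n) for n in('side','top')]
v,_=fit(P,(440,-340,112,-5,-28),(500,-290,120,10,-8),False)
print(arm.get_state()['contact_force'],arm.get_state()['tcp_pos'])
E
```

```text
time_s: 39.9
tcp_pos: [406.5, -300.4, 8.0]
ee_rot: [[-0.951, 0.014, -0.309], [0.309, -0.034, -0.951], [-0.024, -0.999, 0.028]]
contact_force: [-18.1, 1.7, 7.5]
finger_gap: -0.2
conf 0.93 10318
conf 0.61 5196
fit bar xyz, tilt, yaw [ 488.1 -324.7  114.1   -0.7  -18.1] cost 260.0
[-17.45654959   1.53743569   8.55395714] [ 406.52175924 -300.43042218    7.99273693]
```

```bash
python3 -m handwheel '[{"offset":[0.01,0,0],"twist":0},{"offset":[0.03,0,0],"twist":0},{"offset":[0.07,0,0],"twist":0},{"offset":[0.12,-0.02,0],"twist":0},{"offset":[0.16,-0.1,0],"twist":0},{"offset":[0.18,-0.25,0],"twist":0},{"offset":[0.18,-0.4,0],"twist":0},{"offset":[0.18,-0.6,0],"twist":0},{"offset":[0.18,-0.7,0],"twist":0},{"offset":[0.18,-0.7,0],"twist":0},{"offset":[0.18,-0.7,0],"twist":0}]'; python3 - <<'E'
from fit import *
P=[arm.snapshot(n) for n in('side','top')]
v,_=fit(P,(440,-340,112,-5,-28),(500,-290,120,10,-8),False)
p=P[1]
for nm,z in(('stop',31),('mat',6)):
    m=np.asarray(arm.trace(nm,p)[0]['mask']).astype(np.uint8);b=cv2.boxPoints(cv2.minAreaRect(cv2.findNonZero(m)))
    w=np.array([at(p,(q+.5)/[640,480],z)[:2] for q in b]);print(nm,w.mean(0),[np.degrees(np.arctan2(*(w[i+1]-w[i])[::-1])) for i in range(2)])
for nm in ["tray","tray_handle","tray_lip","stop","screwdriver","sanding_block","glue","tape_measure","clamp","square"]:
    print(nm,[at(q,r[0]['location'],{'tray':6,'tray_handle':116,'tray_lip':12}.get(nm,0))[:2].round() for q in P for r in [arm.spot_point(nm,q)] if r])
print([(round(r['confidence'],2),at(p,r['location'],20)[:2].round()) for r in arm.spot_point('offcut_a',p)[:5]])
s=arm.get_state();print(s['contact_force'],s['tcp_pos'],s['time_s'])
E
```

```text
time_s: 41.2
tcp_pos: [365.2, -282.1, 183.5]
ee_rot: [[-0.95, 0.029, -0.311], [0.31, -0.043, -0.95], [-0.041, -0.999, 0.032]]
contact_force: [-0.5, -0.2, -0.4]
finger_gap: 0.2
conf 0.93 10305
conf 0.81 6057
fit bar xyz, tilt, yaw [ 488.6 -325.6  116.4   -1.3  -18.6] cost 292.0
stop [680.34024966 -26.55598102] [np.float64(-89.68437496999678), np.float64(179.95672009361377)]
mat [ 472.5974132  -320.57454758] [np.float64(-19.096333001168347), np.float64(-108.33770815740384)]
tray [array([ 488., -328.]), array([ 489., -322.])]
tray_handle [array([ 487., -326.]), array([ 486., -320.])]
tray_lip [array([ 416., -303.]), array([ 419., -298.])]
stop [array([ 571., -345.]), array([ 562., -357.])]
screwdriver [array([488., -47.]), array([494., -46.])]
sanding_block [array([712., 107.]), array([717., 111.])]
glue [array([682., -30.]), array([678., -21.])]
tape_measure [array([736., 231.]), array([722., 233.])]
clamp [array([ 783., -200.]), array([ 779., -204.])]
square [array([689., 398.]), array([688., 409.])]
[(0.92, array([454., 164.])), (0.76, array([413.,  76.])), (0.64, array([415., 124.]))]
[ 0.08606391  0.5495085  -0.15226675] [ 365.12649688 -281.9474341   182.70602839] 42.55
```

```bash
python3 -c "
from workcell import arm
print(arm.hand_in())"
```

```text
the job is handed in; nothing more can be done
None
```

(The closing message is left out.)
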